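# Dispense one orange paint cake and slide it onto its swatch card

### The arm

A 6-joint arm with a two-finger parallel gripper is mounted at the origin on the work surface. World frame = base frame: x ahead of the robot, y to its left, z up, the work surface at z = 0. Lengths are in m, angles in degrees, forces in N, time in s.
With the tool pointing down it reaches from about 0.35 to 0.95 m from the base axis. Payload 17.4 kg.
Tool frame: the origin (TCP) lies on the front face of the gripper's body, between the roots of the fingers; the fingertips stand 84 mm ahead of it and the grasp point (between the pads) lies 65 mm ahead of it; z points along the fingers, y is the direction in which the jaws open and shut (so a half turn about z gives the same grasp; the last joint's range is limited). The gripper opens to 93 mm and grips with 3 to 60 N. Pads are 15 mm wide; open, the fingers measure 128 mm over their backs; the gripper's body (75 mm by 188 mm) begins 65 mm behind the grasp point.
Start: joints at [-2.166, 6.646, 82.598, -0, 90.757, -2.166], TCP at [0.675, -0, 0.303] pointing down, gripper open.
Joint ranges: [-162.19, 162.19], [-47.58, 125.68], [4.15, 143.07], [-65.23, 245.23], [0.69, 171.88], [-170.13, 170.13]. Speed limits (degrees/s): [108.29, 108.29, 127.2, 180, 180, 180].

### API

Orientations are given as a 3x3 rotation matrix whose columns are the frame's x, y, z axes.
In Python, from bench import telemetry, get_image, order gives the robot as it stands.
- The arm moves only by the tool play_rows, never from a script. Its argument "motion" is a list of rows, each an object of numbers: "x", "y", "z": the shift along the tool's x, y, z in m; "spin": the turn about the tool's z in degrees; "hand": the closure, from 0 (fully open) to 1 (shut). In form: [{"x": .., "y": .., "z": .., "spin": .., "hand": ..}, ...]. A call has 1 to 20 rows; each row is the pose to reach, as a shift and turn from the pose measured when the call began, along the tool's axes at that moment; what a row does not reach only later rows make up. A row lasts 1/8 s, in which the tool goes at most 62.5 mm and 10.7 degrees, less where a joint would pass 70% of its speed; a pose out of reach is approached as far as the arm can. A call with a gripper value outside its range is refused whole. The fingers move at their own pace and stop on an object; "newtons" is the grip in N (left out, the last holds). Time passes only in rows, so rows that repeat a pose let the fingers close. It gives the time, the measured TCP pose, the force and the opening at its end, in the units of the state.
- telemetry.state(): the state, without advancing time (a new reading comes with each control period).
- get_image(name): name is "scene" or "side" or "wrist"; returns a dict with "img" (400x640x3 uint8, red, green, blue), "fx", "fy", "cx", "cy" (pixels), "dist_coeffs" ([k1, k2, p1, p2, k3] as OpenCV has them; the pictures are not rectified), "R" (3x3) and "t" (3): a world point X has camera coordinates R X + t. Camera axes: x right, y down, z forward; pixel columns grow to the right and rows downward; lengths in m; the calibration is good to about 2 mm. A picture is of the moment at which its call begins. There is no depth.
- order.hand_in(): hands the job in, once; it reports no verdict.
The state is a dict: "time_s": time; "joint_pos": joint angles; "qvel": joint speeds; "effort": joint torques, N m; "tool_pos": TCP position; "orientation": TCP orientation; "ft_force": force on the tool from outside, world axes, zero at the start; "wrist_torque": the same for the moment, N m; "gripper_width": finger opening in m.
Only numpy, scipy, OpenCV 4.12 (cv2) and the standard library are available. Lean on these libraries where they do the work, as an engineer would, in place of code of your own. Each camera call takes 0.05 s, during which the arm holds its last target.

### The job

Set out the orange next to the blue and the violet: press the black plunger of the paint-cake dispenser all the way down once and let it come back up, so that a single orange cake comes out. Then push that cake aside with the fingertips until all of it lies on the orange swatch card. Slide it along the mat without picking it up, and leave the other cakes and everything else on the table where they are.

Things in the scene. Friction and masses are not known exactly. Their poses are not given: they have to be found in the camera images.
- dispenser: paint-cake dispenser fixed on the mat: clear square magazine with four orange cakes stacked under a clear cover (55 mm high), behind it a black plunger. Origin on the mat under the magazine's axis, z up; the outlet slot faces the body's -x, the plunger stands 62 mm along +x. Spans x -19 (outlet face) to +82 mm, y +-24 mm; floor plate 2 mm; only the plunger is higher than 55 mm.
- plunger (a joint): how far the plunger is pressed: 0 = fully up (rest), 0.016 m = fully down on its stop. 3 N to start, 8 N at the bottom; a spring brings it back up. A full press drives a shuttle 40 mm forward, which pushes out the lowest cake; on release the shuttle returns and the stack drops, so a second press would push out a second cake.
- plunger_top (a point): centre of the top of the plunger's round black cap (28 mm diameter, its flat top 22 mm); the point moves down with it; at rest 63 mm above the mat, fully pressed 47 mm above the mat.
- outlet (a point): the point on the mat in front of the outlet where the centre of the ejected cake comes to lie, to within some millimetres (farther out after a fast press); 38.5 mm along the dispenser's -x from its origin.
- cake_1: the lowest orange paint cake in the magazine, which the press ejects: a hard disc 30 mm in diameter, 11 mm thick, 10 to 20 g; origin at the centre of its underside. Inside, its underside is 2 mm above the mat; once out, it lies flat on the mat with its edge about 5 mm in front of the dispenser's floor plate, and slides when pushed at its side.
- cake_2: second (from below) orange paint cake in the dispenser's magazine, same size as cake_1; origin at the centre of its underside. It must stay inside; when the plunger comes back up after a press it drops 11 mm with the stack.
- cake_3: third orange paint cake in the dispenser's magazine, same size as cake_1; origin at the centre of its underside. It must stay inside; when the plunger comes back up after a press it drops 11 mm with the stack.
- cake_4: fourth, topmost orange paint cake in the dispenser's magazine, same size as cake_1; origin at the centre of its underside. It must stay inside; when the plunger comes back up after a press it drops 11 mm with the stack.
- card_orange: the destination: swatch card, 70 x 70 mm white paper taped flat on the mat with a 54 mm square painted orange patch; origin at its centre on the mat, x and y along its edges, z up. Under 1 mm thick: cakes slide over it as over the mat. It lies empty at the start, to the left or to the right of the dispenser's outlet.
- card_blue: swatch card, 70 x 70 mm white paper taped flat on the mat with a 54 mm square painted blue patch; origin at its centre on the mat, x and y along its edges, z up. Under 1 mm thick: cakes slide over it as over the mat. It carries the blue cake and lies on the other side of the outlet from the orange card.
- card_violet: swatch card, 70 x 70 mm white paper taped flat on the mat with a 54 mm square painted violet patch; origin at its centre on the mat, x and y along its edges, z up. Under 1 mm thick: cakes slide over it as over the mat. It carries the violet cake and lies between the robot and the outlet.
- cake_blue: blue paint cake, 30 mm diameter, 11 mm thick, already in place on the blue card; origin at the centre of its underside. Leave it alone.
- cake_violet: violet paint cake, 30 mm diameter, 11 mm thick, already in place on the violet card; origin at the centre of its underside. Leave it alone.
- ink_teal: dropper ink bottle, teal glass with a paper label, black collar and rubber bulb, standing; 28 mm diameter, 77 mm tall; origin at the centre of its underside. Not part of the job.
- ink_red: dropper ink bottle, dark red glass with a paper label, black collar and rubber bulb, standing; 28 mm diameter, 77 mm tall; origin at the centre of its underside. Not part of the job.
- glue_stick: green glue stick with yellow cap and base, standing; 27 mm diameter, 96 mm tall; origin at the centre of its underside. Not part of the job.
- paint_bottle: purple plastic paint bottle with a black cap, standing; 58 mm diameter, 165 mm tall; origin at the centre of its underside. Not part of the job.
- eraser: white eraser, 45 x 22 x 12 mm, lying flat; origin at the centre of its underside. Not part of the job.
- sharpener: aluminium pencil sharpener, 26 x 18 x 13 mm, lying flat; origin at the centre of its underside. Not part of the job.
- mat: green cutting mat, 600 x 900 mm with a 50 mm grid, lying on the table; everything above stands on it. Origin under its centre on the table; its top is 3 mm above the table (z = 0.003).

How it is judged (in metres and radians):
On the way, in this order (a step that is already met when the one before it is completed fails the run):
1. the plunger is pressed fully down and the lowest cake is pushed out of the outlet (value of joint plunger above 0.0145 m and x of cake_1 in the frame of dispenser below -0.03 m), for 0.1 s.
2. the plunger has come back up, and the single cake lies flat on the mat outside the dispenser (value of joint plunger below 0.002 m and x of cake_1 in the frame of dispenser below -0.03 m and height (world z) of cake_1 below 0.006 m), for 0.2 s.
At the end, for the whole second after the job is handed in: The ejected cake lies flat and still with its centre within 21 mm of the orange card's centre along either card edge; plunger fully up; the other three orange cakes in the magazine; blue and violet cakes moved under 15 mm, other things under 20 mm (x of cake_1 in the frame of card_orange between -0.021 and 0.021 m and y of cake_1 in the frame of card_orange between -0.021 and 0.021 m and height (world z) of cake_1 below 0.006 m and angle between cake_1's own z axis and vertical below 0.1 rad and linear speed of cake_1 below 0.01 m/s and horizontal distance between each of cake_2, cake_3, cake_4 and dispenser below 0.006 m and value of joint plunger below 0.002 m and distance of each of cake_blue, cake_violet from where it was at the start of the episode below 0.015 m and distance of each of ink_teal, ink_red, glue_stick, paint_bottle, eraser, sharpener from where it was at the start of the episode below 0.02 m); the robot touches nothing.
It fails at once if the cake is picked up (its underside more than 17 mm above the mat) (height (world z) of cake_1 above 0.02 m).
It fails at once if a second cake is pushed out of the dispenser (x of cake_2 in the frame of dispenser below -0.01 m).
It fails at once if a cake already in place on its card is shifted by more than 15 mm (distance of any of cake_blue, cake_violet from where it was at the start of the episode above 0.015 m).
It fails at once if another thing on the table is shifted, lifted or knocked over (moved more than 20 mm or tilted) (distance of any of ink_teal, ink_red, glue_stick, paint_bottle, eraser, sharpener from where it was at the start of the episode above 0.02 m or angle between any of ink_teal, ink_red, glue_stick, paint_bottle's own z axis and vertical above 0.4 rad).
It also fails if it takes over 51 s, if anything falls off the work surface, if the arm or the gripper's body presses on something with over 40 N, if the wrist force passes 120 N, or if a joint passes its speed limit or range.

## Working session

There is one attempt and no reset: what is moved stays moved. The work goes in short steps, Python scripts to look and compute and a tool call to move; the robot and the scene stay as the last step left them, time stands still between calls to the robot, and variables do not carry over. Pictures are saved under pics/ and viewed, and the job is handed in when it is done.

Besides the shell and the picture viewer there is one more tool, called as a command line: name --argument value ..., lists and objects as JSON in quotes. play_rows: Moves the arm, as the interface text tells. Its arguments: {"type":"object","properties":{"motion":{"type":"array"},"newtons":{"type":"number"}},"required":["motion"]}

```bash
mkdir -p pics; ls
cat > h.py <<'E'
import numpy as np,cv2,pickle
from bench import telemetry,get_image,order
def snap(name,tag):
    d=get_image(name); pickle.dump(d,open(f'pics/{tag}.pkl','wb'))
    cv2.imwrite(f'pics/{tag}.png',cv2.cvtColor(d['img'],cv2.COLOR_RGB2BGR)); return d
def load(tag): return pickle.load(open(f'pics/{tag}.pkl','rb'))
def K(d): return np.array([[d['fx'],0,d['cx']],[0,d['fy'],d['cy']],[0,0,1.]])
def ray(d,uv,z):
    p=cv2.undistortPoints(np.array(uv,float).reshape(-1,1,2),K(d),np.array(d['dist_coeffs'],float)).reshape(-1,2)
    R=np.array(d['R']);t=np.array(d['t']);c=-R.T@t
    v=np.c_[p,np.ones(len(p))]@R
    return c+v*((z-c[2])/v[:,2])[:,None]
def proj(d,X):
    R=np.array(d['R']);t=np.array(d['t'])
    return cv2.projectPoints(np.array(X,float).reshape(-1,1,3),cv2.Rodrigues(R)[0],t,K(d),np.array(d['dist_coeffs'],float))[0].reshape(-1,2)
E
python3 - <<'E'
from h import *
for n in ['scene','side','wrist']:
    d=snap(n,n+'0'); print(n,-np.array(d['R']).T@d['t'])
s=telemetry.state(); print(s)
E
```

```text
pics
scene [1.11917841 0.46123417 0.68782335]
side [0.13491379 0.74638277 0.82572332]
wrist [0.67440608 0.07508397 0.38547422]
{'time_s': 0.15, 'joint_pos': array([-2.16620889e+00,  6.66776518e+00,  8.26246113e+01,  1.63897645e-03,
        9.07562916e+01, -2.16686001e+00]), 'qvel': array([ 0.03230133, -0.09440863, -0.07783135,  0.03447851, -0.04141234,
        0.02117469]), 'effort': array([ 1.36530605e-03, -7.21765566e+01, -6.22949553e+01,  7.80155347e-02,
        2.25470052e-02,  2.06686866e-05]), 'tool_pos': array([ 6.74931386e-01, -5.13531740e-06,  3.02200670e-01]), 'orientation': array([[-1.17038457e-05,  9.99999641e-01, -8.47729947e-04],
       [ 9.99999998e-01,  1.17552980e-05,  6.06893089e-05],
       [ 6.06992524e-05, -8.47729235e-04, -9.99999639e-01]]), 'ft_force': array([-0.50736356, -0.01525339, -0.13688855]), 'wrist_torque': array([-0.0362233 ,  0.00508322, -0.00826266]), 'gripper_width': 0.09343009408884685}
```

View pics/scene0.png

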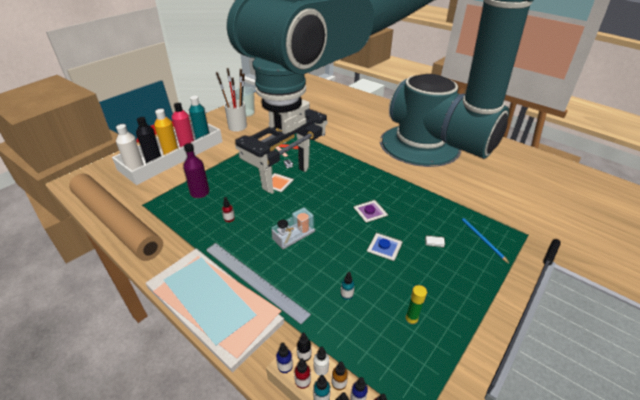

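View pics/side0.png

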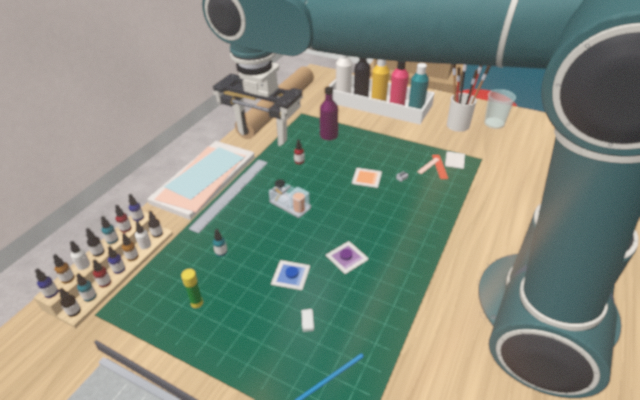

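View pics/wrist0.png

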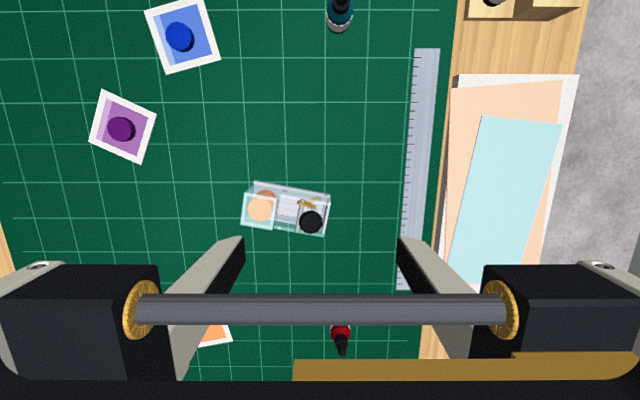

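The views show the dispenser (wrist ≈(285,210), cap ≈(311,222)), the blue and violet cards on +y/near side, and the orange card at side ≈(367,177) on the −y side. Next: zoom in.

Run:
```python
from h import *
a=cv2.imread('pics/wrist0.png')[165:250,220:350]; a=cv2.resize(a,None,fx=6,fy=6,interpolation=cv2.INTER_CUBIC); cv2.imwrite('pics/wz.png',a[:, :800])
b=cv2.imread('pics/side0.png')[130:230,250:420]; cv2.imwrite('pics/sz.png',cv2.resize(b,(765,450),interpolation=cv2.INTER_CUBIC))
for tag in ['side0','scene0','wrist0']:
    d=load(tag); hsv=cv2.cvtColor(d['img'],cv2.COLOR_RGB2HSV)
    for nm,lo,hi in [('orange',(5,100,150),(18,255,255)),('blue',(105,110,120),(122,255,255)),('violet',(130,40,60),(160,255,255)),('white',(0,0,190),(179,45,255)),('blackW',(0,0,0),(179,255,40))]:
        m=cv2.inRange(hsv,lo,hi)
        n,l,st,c=cv2.connectedComponentsWithStats(m)
        for i in range(1,n):
            if st[i,4]>(60):
                p=ray(d,[c[i]],0.0035)[0]
                if 0.3<p[0]<1.0 and abs(p[1])<.45: print(tag,nm,st[i],c[i].round(1),p.round(4))
```

```text
side0 orange [432 154  16  25 179] [440.1 167.4] [ 0.3262 -0.3544  0.0035]
side0 orange [358 172  16  11 139] [365.5 176.9] [ 0.4991 -0.2225  0.0035]
side0 blue [285 267  14  13 146] [291.1 272.3] [0.5155 0.1684 0.0035]
side0 violet [333 247  27  19 290] [345.8 256. ] [0.4258 0.0691 0.0035]
side0 white [ 117  121  137   99 4894] [188.9 169.4] [ 0.969  -0.0327  0.0035]
side0 white [277 120   5  23  74] [279.  129.4] [ 0.8419 -0.3268  0.0035]
side0 white [192 162  72  69 562] [226.6 196.3] [0.8012 0.017  0.0035]
side0 white [353 168  28  19 163] [367.  177.4] [ 0.4946 -0.2223  0.0035]
side0 white [272 188  35  27 315] [289.1 199.7] [ 0.6433 -0.0449  0.0035]
side0 white [135 233   9  16  68] [138.8 238.7] [0.9015 0.2419 0.0035]
side0 white [327 242  40  31 391] [347.6 257.5] [0.4202 0.0717 0.0035]
side0 white [ 69 253  13  17  81] [ 74.2 259. ] [0.9907 0.3587 0.0035]
side0 white [272 261  37  28 377] [290.5 274.8] [0.5133 0.1751 0.0035]
side0 white [302 309  11  20 203] [307.  318.9] [0.4255 0.2607 0.0035]
scene0 orange [   46   151   267   249 11627] [160.7 257.9] [ 0.9038 -0.2231  0.0
[... 2400 characters left out ...]
.0035]
wrist0 white [397 272  13  18 116] [401.6 282.2] [ 0.7925 -0.1487  0.0035]
wrist0 white [198 325  35  22 215] [218.8 338.3] [ 0.5157 -0.2475  0.0035]
wrist0 blackW [332   0  18  15 203] [340.2   6. ] [0.6962 0.2039 0.0035]
wrist0 blackW [299 211  23  22 352] [310.2 221.9] [ 0.6597 -0.0559  0.0035]
wrist0 blackW [205 239  40  55 904] [228.5 271.6] [ 0.5406 -0.1321  0.0035]
wrist0 blackW [396 239  40  55 918] [412.1 271.4] [ 0.8063 -0.1312  0.0035]
wrist0 blackW [    0   264   640   136 19287] [246.9 362.3] [ 0.5564 -0.2932  0.0035]
wrist0 blackW [ 468  265  171   93 5429] [538.2 298. ] [ 0.9985 -0.1753  0.0035]
wrist0 blackW [334 334  13  22 204] [340.8 343.7] [ 0.7056 -0.2567  0.0035]
```

View pics/wz.png

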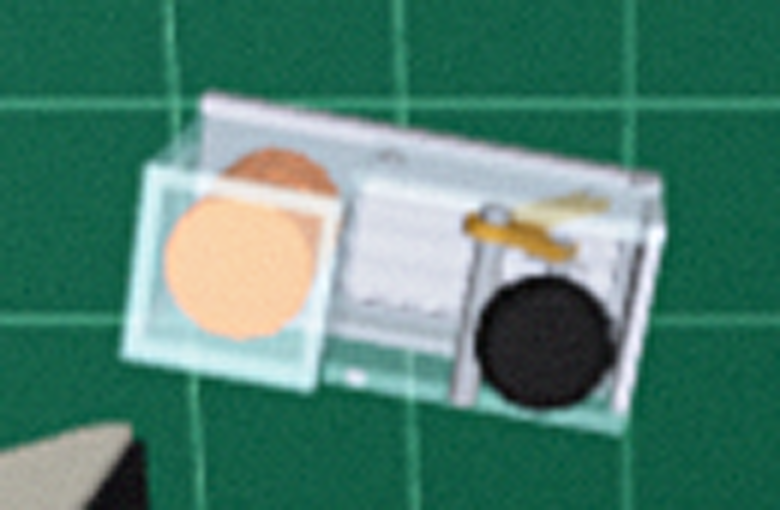

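View pics/sz.png

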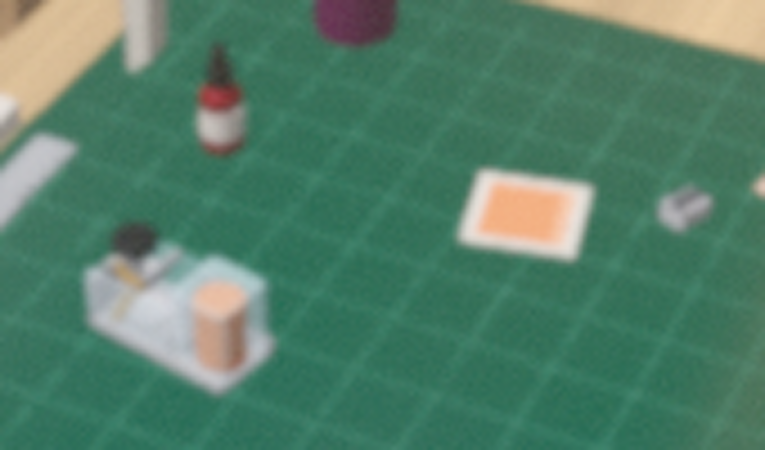

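Run:
```python
from h import *
d=load('wrist0')
f=lambda L:[(220+u/6,165+v/6) for u,v in L]
cap=ray(d,f([(545,342)]),0.064)[0]; ck=ray(d,f([(240,265)]),0.049)[0]
print('cap',cap,'cake4',ck,np.linalg.norm((cap-ck)[:2]))
cv=ray(d,f([(150,163),(340,203),(315,390),(125,358)]),0.058);print('cover',cv,cv.mean(0))
u=(cap-ck)[:2];u/=np.linalg.norm(u);print('yaw',np.degrees(np.arctan2(u[1],u[0])), 'outlet',cap[:2]-u*.1005, 'origin', cap[:2]-u*.062)
s=load('side0');g=lambda L:[(250+a/4.5,130+b/4.5) for a,b in L]
print('side cap',ray(s,g([(134,238)]),0.064),'cake4',ray(s,g([(219,295)]),.049))
c=ray(s,g([(475,170),(595,185),(577,260),(459,243)]),0.0035);print('card',c,c.mean(0),np.linalg.norm(c-np.roll(c,1,0),axis=1))
b=ray(d,[(340.8,343.7)],.06);print('red',b, ray(s,g([(222,148)]),.003),'sharp',ray(s,g([(685,215)]),.008))
```

```text
cap [ 0.66274857 -0.03528088  0.064     ] cake4 [ 0.60144762 -0.02429475  0.049     ] 0.06227761419061071
cover [[ 0.58728303 -0.00132296  0.058     ]
 [ 0.62333615 -0.00918237  0.058     ]
 [ 0.61685656 -0.04744816  0.058     ]
 [ 0.57962145 -0.04079607  0.058     ]] [ 0.6017743  -0.02468739  0.058     ]
yaw -10.160470319138824 outlet [ 0.56382466 -0.01755211] origin [ 0.60172088 -0.02434373]
side cap [[ 0.65976973 -0.03280602  0.064     ]] cake4 [[ 0.60115596 -0.02551976  0.049     ]]
card [[ 0.54092749 -0.24863298  0.0035    ]
 [ 0.46703072 -0.26721662  0.0035    ]
 [ 0.44992551 -0.19385682  0.0035    ]
 [ 0.52026869 -0.17754388  0.0035    ]] [ 0.4945381  -0.22181257  0.0035    ] [0.07403004 0.07619767 0.07532761 0.07220994]
red [[ 0.70108062 -0.2076986   0.06      ]] [[ 0.69748749 -0.19946602  0.003     ]] sharp [[ 0.40490998 -0.25763852  0.008     ]]
```

Cap at ≈(0.662,−0.035), axis–plunger distance measured 62.3 mm (should be 62). Yaw is ≈−10°, the outlet ≈(0.564,−0.018) and the orange card centre ≈(0.4945,−0.222). Moving above the plunger with jaws shut.

play_rows --motion '[{"x": -0.005,"y": -0.002,"z": 0.01,"spin": -10,"hand": 1},{"x": -0.01,"y": -0.004,"z": 0.02,"spin": -20,"hand": 1},{"x": -0.015,"y": -0.006,"z": 0.03,"spin": -30,"hand": 1},{"x": -0.02,"y": -0.008,"z": 0.04,"spin": -40,"hand": 1},{"x": -0.025,"y": -0.01,"z": 0.05,"spin": -50,"hand": 1},{"x": -0.03,"y": -0.012,"z": 0.065,"spin": -60,"hand": 1},{"x": -0.0345,"y": -0.0135,"z": 0.08,"spin": -70,"hand": 1},{"x": -0.0345,"y": -0.0135,"z": 0.095,"spin": -80,"hand": 1},{"x": -0.0345,"y": -0.0135,"z": 0.11,"spin": -80,"hand": 1},{"x": -0.0345,"y": -0.0135,"z": 0.118,"spin": -80,"hand": 1},{"x": -0.0345,"y": -0.0135,"z": 0.118,"spin": -80,"hand": 1},{"x": -0.0345,"y": -0.0135,"z": 0.118,"spin": -80,"hand": 1}]' --newtons 20

```text
time_s: 1.65
tool_pos: [0.6615, -0.0345, 0.1848]
orientation: [[-0.985, 0.175, -0.0], [0.175, 0.985, -0.0], [0.0, -0.0, -1.0]]
ft_force: [0.4, -0.0, 0.2]
gripper_width: 0.0004
```

Run:
```python
from h import *
t=[]
for n in ['side','wrist','scene']:
    d=snap(n,n+'1')
a=cv2.imread('pics/side1.png')[120:230,240:420]; cv2.imwrite('pics/s1z.png',cv2.resize(a,None,fx=4.4,fy=4.4,interpolation=cv2.INTER_CUBIC))
s=telemetry.state(); print(s['time_s'],s['tool_pos'],s['orientation'].round(3),s['ft_force'],s['gripper_width'])
```

```text
1.8 [ 0.66149381 -0.03449485  0.18481552] [[-0.985  0.174 -0.   ]
 [ 0.174  0.985 -0.   ]
 [ 0.    -0.    -1.   ]] [-0.18546144  0.84909332  0.26358976] 0.0003754976617157061
```

View pics/s1z.png

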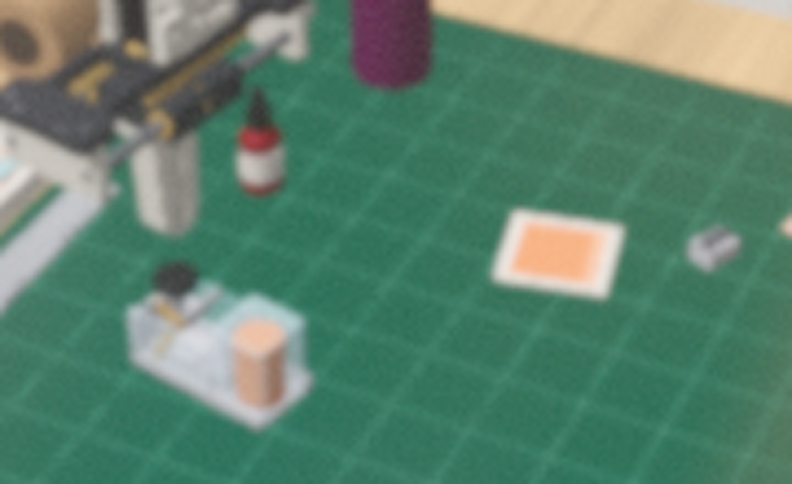

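View pics/wrist1.png

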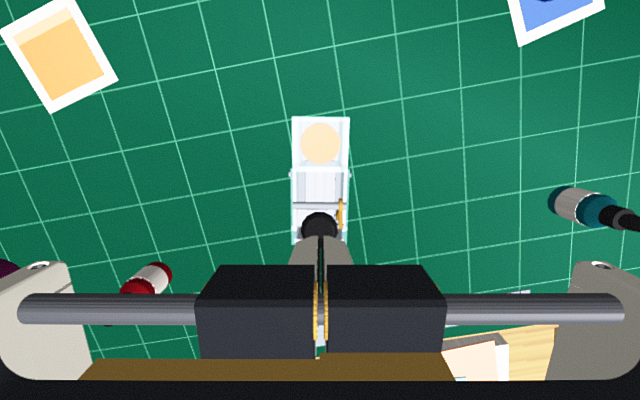

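View pics/scene1.png

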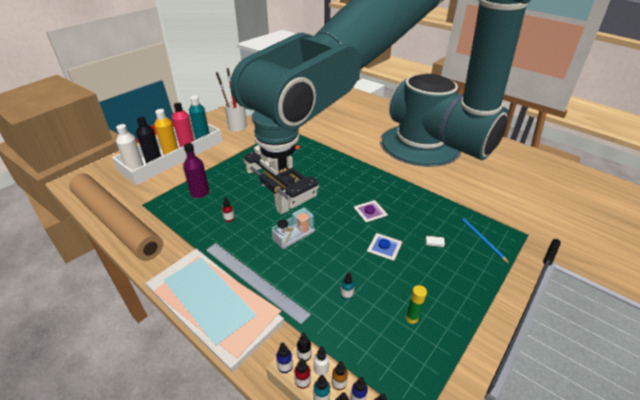

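The wrist view shows the fingers centred on the cap (column ≈320) and lined up with the dispenser. Pressing slowly.

play_rows --motion '[{"z": 0.012,"hand": 1},{"z": 0.024,"hand": 1},{"z": 0.032,"hand": 1},{"z": 0.034,"hand": 1},{"z": 0.036,"hand": 1},{"z": 0.038,"hand": 1},{"z": 0.04,"hand": 1},{"z": 0.042,"hand": 1},{"z": 0.044,"hand": 1},{"z": 0.046,"hand": 1},{"z": 0.048,"hand": 1},{"z": 0.049,"hand": 1},{"z": 0.05,"hand": 1},{"z": 0.051,"hand": 1},{"z": 0.051,"hand": 1},{"z": 0.051,"hand": 1}]'

```text
$.motion[0]: bad value
```

Run:
```python
from h import *
for n in ['side','wrist']:
    d=snap(n,n+'2')
a=cv2.imread('pics/side2.png')[120:230,240:420]; cv2.imwrite('pics/s2z.png',cv2.resize(a,None,fx=4.4,fy=4.4,interpolation=cv2.INTER_CUBIC))
s=telemetry.state(); print(s['time_s'],s['tool_pos'],s['ft_force'],s['gripper_width'])
```

```text
1.9 [ 0.66141849 -0.03451385  0.18458191] [-0.12204514 -0.59967717 -0.29024104] 8.463524604052547e-05
```

View pics/s2z.png

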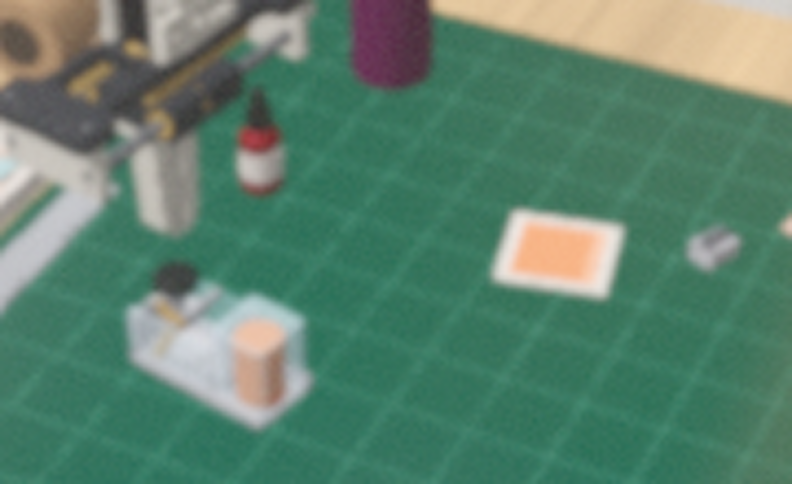

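View pics/wrist2.png

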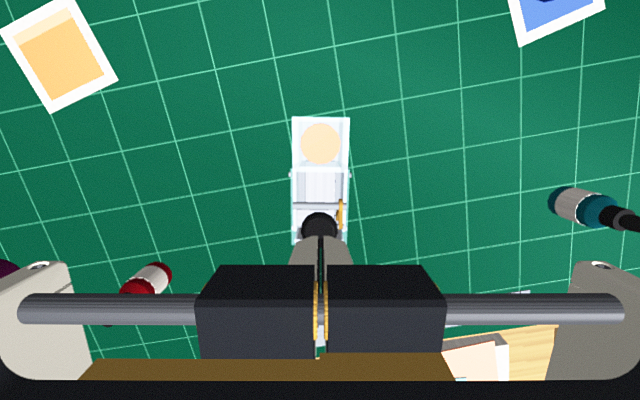

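The call was refused because every key is needed, so nothing moved. Sending it again with full rows.

play_rows --motion '[{"x": 0,"y": 0,"z": 0.012,"spin": 0,"hand": 1},{"x": 0,"y": 0,"z": 0.024,"spin": 0,"hand": 1},{"x": 0,"y": 0,"z": 0.032,"spin": 0,"hand": 1},{"x": 0,"y": 0,"z": 0.034,"spin": 0,"hand": 1},{"x": 0,"y": 0,"z": 0.036,"spin": 0,"hand": 1},{"x": 0,"y": 0,"z": 0.038,"spin": 0,"hand": 1},{"x": 0,"y": 0,"z": 0.04,"spin": 0,"hand": 1},{"x": 0,"y": 0,"z": 0.042,"spin": 0,"hand": 1},{"x": 0,"y": 0,"z": 0.044,"spin": 0,"hand": 1},{"x": 0,"y": 0,"z": 0.046,"spin": 0,"hand": 1},{"x": 0,"y": 0,"z": 0.048,"spin": 0,"hand": 1},{"x": 0,"y": 0,"z": 0.049,"spin": 0,"hand": 1},{"x": 0,"y": 0,"z": 0.05,"spin": 0,"hand": 1},{"x": 0,"y": 0,"z": 0.051,"spin": 0,"hand": 1},{"x": 0,"y": 0,"z": 0.051,"spin": 0,"hand": 1},{"x": 0,"y": 0,"z": 0.051,"spin": 0,"hand": 1}]'

```text
time_s: 3.9
tool_pos: [0.6614, -0.0345, 0.1344]
orientation: [[-0.985, 0.174, 0.0], [0.174, 0.985, -0.0], [-0.0, -0.0, -1.0]]
ft_force: [-4.5, -0.6, 6.6]
gripper_width: 0.0
```

Run:
```python
from h import *
for n in ['side','wrist']:
    d=snap(n,n+'3')
a=cv2.imread('pics/side3.png')[120:230,240:420]; cv2.imwrite('pics/s3z.png',cv2.resize(a,None,fx=4.4,fy=4.4,interpolation=cv2.INTER_CUBIC))
s=telemetry.state(); print(s['time_s'],s['tool_pos'],s['ft_force'],s['gripper_width'])
```

```text
4.0 [ 0.66143024 -0.0345031   0.13436164] [-4.61869425 -0.70837281  7.62139686] 6.868737948013428e-05
```

View pics/s3z.png

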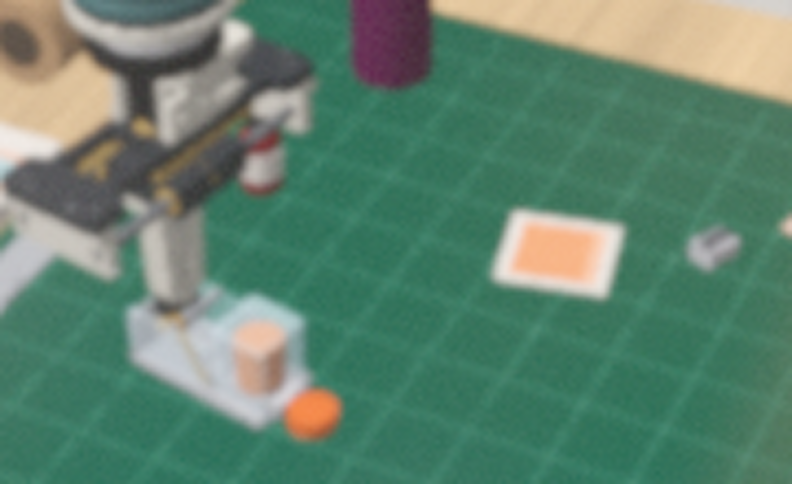

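View pics/wrist3.png

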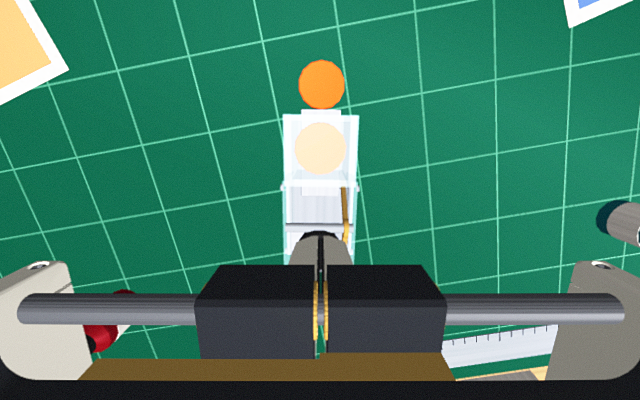

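The orange cake is out, at wrist (321,84) and beside the outlet in the side view. Force is only 7.6 N, so I'll press another 1.5 mm to be sure of the stop.

play_rows --motion '[{"x": 0,"y": 0,"z": 0.0007,"spin": 0,"hand": 1},{"x": 0,"y": 0,"z": 0.0015,"spin": 0,"hand": 1},{"x": 0,"y": 0,"z": 0.0015,"spin": 0,"hand": 1},{"x": 0,"y": 0,"z": 0.0015,"spin": 0,"hand": 1}]'

```text
time_s: 4.5
tool_pos: [0.6615, -0.0345, 0.1343]
orientation: [[-0.985, 0.174, 0.001], [0.174, 0.985, -0.0], [-0.001, -0.0, -1.0]]
ft_force: [-8.7, 0.8, 13.7]
gripper_width: 0.0005
```

The force went up to 13.7 N with no further travel, so the plunger is on its stop. Releasing.

play_rows --motion '[{"x": 0,"y": 0,"z": -0.003,"spin": 0,"hand": 1},{"x": 0,"y": 0,"z": -0.006,"spin": 0,"hand": 1},{"x": 0,"y": 0,"z": -0.009,"spin": 0,"hand": 1},{"x": 0,"y": 0,"z": -0.012,"spin": 0,"hand": 1},{"x": 0,"y": 0,"z": -0.015,"spin": 0,"hand": 1},{"x": 0,"y": 0,"z": -0.019,"spin": 0,"hand": 1},{"x": 0,"y": 0,"z": -0.03,"spin": 0,"hand": 1},{"x": 0,"y": 0,"z": -0.045,"spin": 0,"hand": 1},{"x": 0,"y": 0,"z": -0.06,"spin": 0,"hand": 1},{"x": 0,"y": 0,"z": -0.06,"spin": 0,"hand": 1},{"x": 0,"y": 0,"z": -0.06,"spin": 0,"hand": 1}]'

```text
time_s: 5.88
tool_pos: [0.6614, -0.0345, 0.1941]
orientation: [[-0.985, 0.174, 0.0], [0.174, 0.985, -0.0], [-0.0, -0.0, -1.0]]
ft_force: [-0.2, -0.1, 0.7]
gripper_width: 0.0006
```

Run:
```python
from h import *
for n in ['side','wrist']:
    d=snap(n,n+'4'); hsv=cv2.cvtColor(d['img'],cv2.COLOR_RGB2HSV)
    m=cv2.inRange(hsv,(5,150,150),(18,255,255)); k,l,st,c=cv2.connectedComponentsWithStats(m)
    for i in range(1,k):
        if st[i,4]>60: print(n,st[i],c[i],ray(d,[c[i]],.012 if n=='wrist' else .009))
a=cv2.imread('pics/side4.png')[120:230,240:420]; cv2.imwrite('pics/s4z.png',cv2.resize(a,None,fx=4.4,fy=4.4,interpolation=cv2.INTER_CUBIC))
s=telemetry.state(); print(s['time_s'],s['tool_pos'],s['ft_force'])
```

```text
side [306 209  11  10  80] [310.75 213.8 ] [[ 0.56313376 -0.01664349  0.009     ]]
wrist [ 304   75   35   38 1058] [320.98109641  93.48771267] [[ 0.56275388 -0.01638682  0.012     ]]
5.975 [ 0.66123894 -0.03449408  0.19359644] [-0.6845274  -0.88426186  0.57063701]
```

View pics/s4z.png

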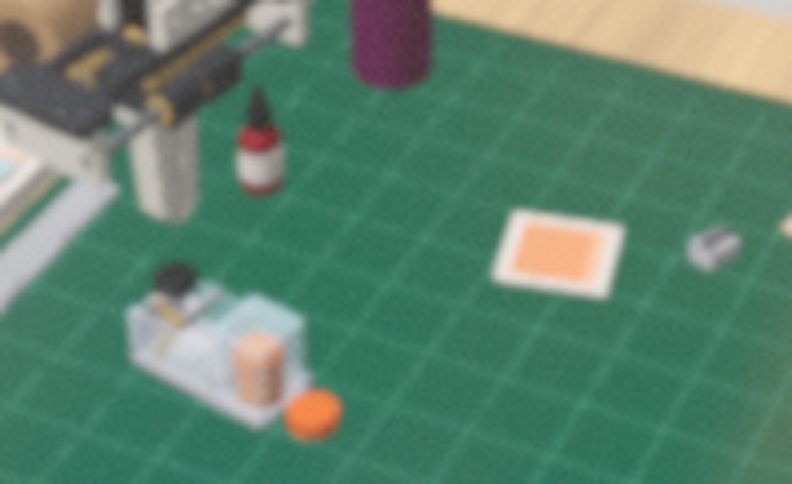

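View pics/wrist4.png

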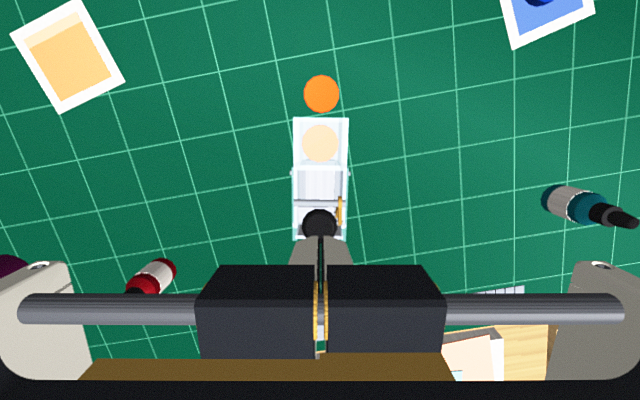

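Wrist (321,93): one orange cake on the mat at (0.563,−0.0165), which both views give to within 0.5 mm. The plunger is up and the stack has dropped. Refining the card centre and working out the push.

Run:
```python
from h import *
d=load('wrist4'); hsv=cv2.cvtColor(d['img'],cv2.COLOR_RGB2HSV)
m=cv2.inRange(hsv,(0,0,165),(40,255,255)); m[130:]=0; m[:,140:]=0
cs=max(cv2.findContours(m,cv2.RETR_EXTERNAL,cv2.CHAIN_APPROX_NONE)[0],key=cv2.contourArea)
r=cv2.approxPolyDP(cs,6,True).reshape(-1,2); c=ray(d,r,.0035); print(r,c, np.linalg.norm(c-np.roll(c,1,0),axis=1))
bb=cv2.boxPoints(cv2.minAreaRect(ray(d,cs.reshape(-1,2),.0035)[:,:2].astype(np.float32)*1000)); print(bb,bb.mean(0))
card=bb.mean(0)/1000
card=(card+np.array([.4945,-.222]))/2
cake=np.array([.563,-.0165]); v=card-cake; L=np.hypot(*v); n=v/L; lat=np.array([n[1],-n[0]]) ; 
if lat[0]>0: lat=-lat
ang=np.degrees(np.arctan2(-n[1],-n[0])); print('card',card,'L',L,'n',n,'toolx',ang,'lat',lat)
# TCP start: 30mm behind centre, 6mm outward
for b in (.034,.0225): print(b,cake-n*b+lat*.006)
e=card-n*.0225+lat*.006; print('end',e)
s=telemetry.state();R=s['orientation'];p=s['tool_pos']
t=np.r_[cake-n*.045+lat*.006,p[2]]; print('shift', R.T@(t-p))
print('spin', 170-ang)
```

```text
[[ 80   0]
 [ 10  33]
 [ 58 113]
 [124  81]] [[ 0.45633446 -0.19782095  0.0035    ]
 [ 0.46842315 -0.265735    0.0035    ]
 [ 0.53659721 -0.25141291  0.0035    ]
 [ 0.52177369 -0.18337294  0.0035    ]] [0.0670152  0.06898155 0.06966222 0.06963602]
[[ 453.40314 -197.75517]
 [ 468.66504 -266.82965]
 [ 537.4636  -251.62874]
 [ 522.2017  -182.55426]] [ 495.43335 -224.69196]
card [ 0.49496668 -0.22334598] L 0.21774708144430682 n [-0.31244194 -0.94993686] toolx 71.79354528126903 lat [-0.94993686  0.31244194]
0.034 [0.5679234 0.0176725]
0.0225 [0.56433032 0.00674823]
end [ 0.496297   -0.20009775]
shift [9.93985870e-02 4.60309212e-02 2.44104784e-05]
spin 98.20645471873097
```

play_rows --motion '[{"x": 0.01,"y": 0.005,"z": 0,"spin": 10,"hand": 1},{"x": 0.02,"y": 0.01,"z": 0,"spin": 20,"hand": 1},{"x": 0.03,"y": 0.015,"z": 0,"spin": 30,"hand": 1},{"x": 0.04,"y": 0.02,"z": 0,"spin": 40,"hand": 1},{"x": 0.05,"y": 0.025,"z": 0,"spin": 50,"hand": 1},{"x": 0.06,"y": 0.03,"z": 0,"spin": 60,"hand": 1},{"x": 0.07,"y": 0.035,"z": 0,"spin": 70,"hand": 1},{"x": 0.08,"y": 0.04,"z": 0,"spin": 80,"hand": 1},{"x": 0.09,"y": 0.046,"z": 0,"spin": 90,"hand": 1},{"x": 0.0994,"y": 0.046,"z": 0,"spin": 98.2,"hand": 1},{"x": 0.0994,"y": 0.046,"z": 0.02,"spin": 98.2,"hand": 1},{"x": 0.0994,"y": 0.046,"z": 0.04,"spin": 98.2,"hand": 1},{"x": 0.0994,"y": 0.046,"z": 0.06,"spin": 98.2,"hand": 1},{"x": 0.0994,"y": 0.046,"z": 0.06,"spin": 98.2,"hand": 1}]'

```text
time_s: 7.72
tool_pos: [0.5706, 0.028, 0.131]
orientation: [[0.312, 0.95, -0.004], [0.95, -0.312, -0.0], [-0.001, -0.004, -1.0]]
ft_force: [0.7, -0.1, 0.4]
gripper_width: 0.0005
```

Run:
```python
from h import *
for n in ['side','wrist']: d=snap(n,n+'5')
a=cv2.imread('pics/side5.png')[120:250,230:420]; cv2.imwrite('pics/s5z.png',cv2.resize(a,None,fx=4.2,fy=4.2,interpolation=cv2.INTER_CUBIC))
s=telemetry.state(); print(s['time_s'],s['tool_pos'],s['orientation'].round(3),s['ft_force'])
```

```text
7.825 [0.57147994 0.02802497 0.13348482] [[ 0.312  0.95  -0.001]
 [ 0.95  -0.312 -0.   ]
 [-0.    -0.001 -1.   ]] [ 0.2033862  -0.98420128 -0.37264703]
```

View pics/s5z.png

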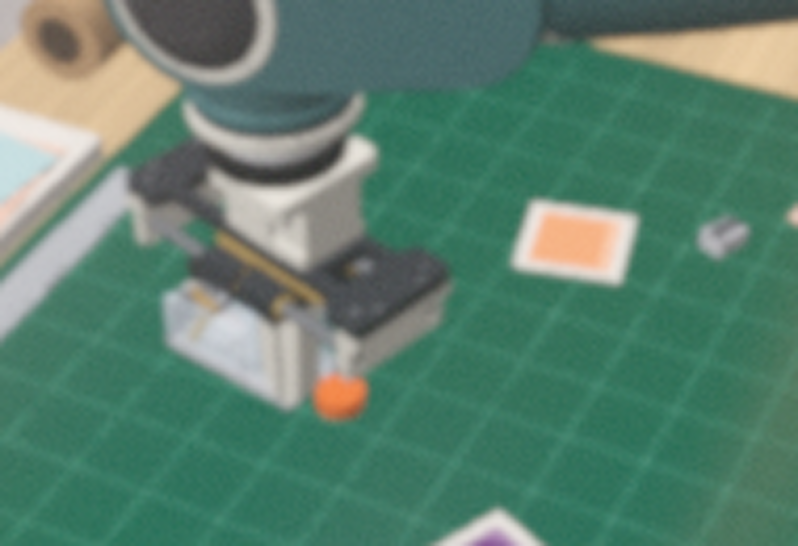

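View pics/wrist5.png

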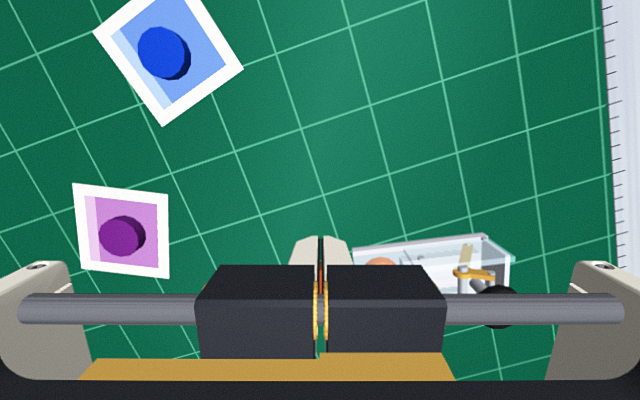

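play_rows --motion '[{"x": 0,"y": -0.002,"z": 0.012,"spin": 0,"hand": 1},{"x": 0,"y": -0.002,"z": 0.024,"spin": 0,"hand": 1},{"x": 0,"y": -0.002,"z": 0.034,"spin": 0,"hand": 1},{"x": 0,"y": -0.002,"z": 0.0415,"spin": 0,"hand": 1},{"x": 0,"y": -0.002,"z": 0.0415,"spin": 0,"hand": 1},{"x": -0.006,"y": -0.002,"z": 0.0415,"spin": 0,"hand": 1},{"x": -0.012,"y": -0.002,"z": 0.0415,"spin": 0,"hand": 1},{"x": -0.018,"y": -0.002,"z": 0.0415,"spin": 0,"hand": 1},{"x": -0.022,"y": -0.002,"z": 0.0415,"spin": 0,"hand": 1},{"x": -0.026,"y": -0.002,"z": 0.0415,"spin": 0,"hand": 1},{"x": -0.032,"y": -0.002,"z": 0.0415,"spin": 0,"hand": 1},{"x": -0.038,"y": -0.002,"z": 0.0415,"spin": 0,"hand": 1},{"x": -0.044,"y": -0.002,"z": 0.0415,"spin": 0,"hand": 1},{"x": -0.05,"y": -0.002,"z": 0.0415,"spin": 0,"hand": 1},{"x": -0.056,"y": -0.002,"z": 0.0415,"spin": 0,"hand": 1},{"x": -0.062,"y": -0.002,"z": 0.0415,"spin": 0,"hand": 1},{"x": -0.066,"y": -0.002,"z": 0.0415,"spin": 0,"hand": 1},{"x": -0.068,"y": -0.002,"z": 0.0415,"spin": 0,"hand": 1},{"x": -0.07,"y": -0.002,"z": 0.0415,"spin": 0,"hand": 1},{"x": -0.07,"y": -0.002,"z": 0.0415,"spin": 0,"hand": 1}]'

```text
time_s: 10.32
tool_pos: [0.5477, -0.0379, 0.092]
orientation: [[0.312, 0.95, -0.001], [0.95, -0.312, -0.0], [-0.0, -0.001, -1.0]]
ft_force: [-0.9, 0.1, -1.0]
gripper_width: 0.0006
```

```bash
cat > look.py <<'E'
from h import *
import sys
k=sys.argv[1]
for n in ['side','scene']:
    d=snap(n,n+k); hsv=cv2.cvtColor(d['img'],cv2.COLOR_RGB2HSV)
    m=cv2.inRange(hsv,(5,170,140),(18,255,255)); kk,l,st,c=cv2.connectedComponentsWithStats(m)
    for i in range(1,kk):
        p=ray(d,[c[i]],.009)[0]
        if st[i,4]>15 and .4<p[0]<.62 and -.3<p[1]<.05: print(n,st[i],c[i].round(1),p.round(4))
a=cv2.imread(f'pics/side{k}.png')[120:250,230:420]; cv2.imwrite(f'pics/s{k}z.png',cv2.resize(a,None,fx=4.2,fy=4.2,interpolation=cv2.INTER_CUBIC))
a=cv2.imread(f'pics/scene{k}.png')[120:260,200:400]; cv2.imwrite(f'pics/c{k}z.png',cv2.resize(a,None,fx=4,fy=4,interpolation=cv2.INTER_CUBIC))
s=telemetry.state(); print(s['time_s'],s['tool_pos'],s['orientation'].round(3)[:,0],s['ft_force'])
E
python3 look.py 6
```

```text
10.425 [ 0.54774098 -0.03776524  0.09204554] [ 0.312  0.95  -0.   ] [ 0.47569541  0.6045696  -1.07605552]
```

View pics/s6z.png

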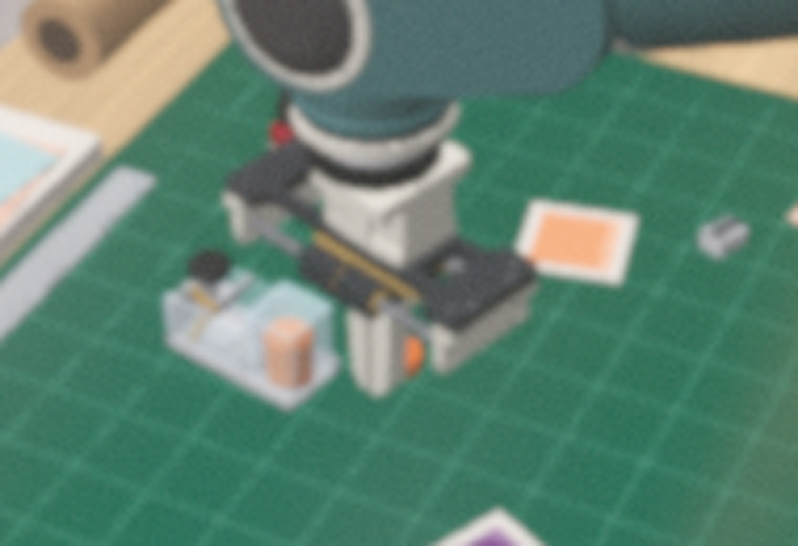

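View pics/c6z.png

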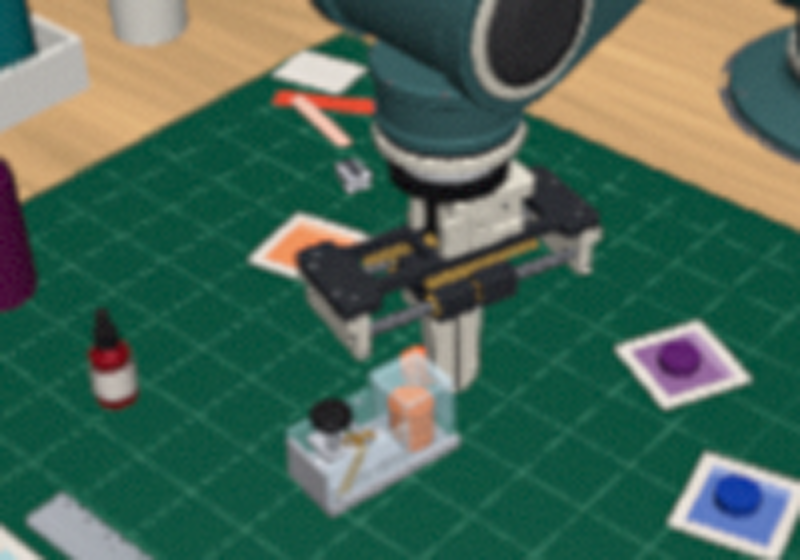

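The cake sits against the front of the fingertips: side view right edge at crop ≈(425,355), scene edge at ≈(415,355). Continuing.

play_rows --motion '[{"x": -0.004,"y": 0,"z": 0,"spin": 0,"hand": 1},{"x": -0.01,"y": 0,"z": 0,"spin": 0,"hand": 1},{"x": -0.018,"y": 0,"z": 0,"spin": 0,"hand": 1},{"x": -0.026,"y": 0,"z": 0,"spin": 0,"hand": 1},{"x": -0.034,"y": 0,"z": 0,"spin": 0,"hand": 1},{"x": -0.042,"y": 0,"z": 0,"spin": 0,"hand": 1},{"x": -0.05,"y": 0,"z": 0,"spin": 0,"hand": 1},{"x": -0.058,"y": 0,"z": 0,"spin": 0,"hand": 1},{"x": -0.066,"y": 0,"z": 0,"spin": 0,"hand": 1},{"x": -0.074,"y": 0,"z": 0,"spin": 0,"hand": 1},{"x": -0.082,"y": 0,"z": 0,"spin": 0,"hand": 1},{"x": -0.09,"y": 0,"z": 0,"spin": 0,"hand": 1},{"x": -0.098,"y": 0,"z": 0,"spin": 0,"hand": 1},{"x": -0.106,"y": 0,"z": 0,"spin": 0,"hand": 1},{"x": -0.114,"y": 0,"z": 0,"spin": 0,"hand": 1},{"x": -0.122,"y": 0,"z": 0,"spin": 0,"hand": 1},{"x": -0.129,"y": 0,"z": 0,"spin": 0,"hand": 1},{"x": -0.134,"y": 0,"z": 0,"spin": 0,"hand": 1},{"x": -0.138,"y": 0,"z": 0,"spin": 0,"hand": 1},{"x": -0.14,"y": 0,"z": 0,"spin": 0,"hand": 1}]'

```text
time_s: 12.92
tool_pos: [0.504, -0.171, 0.0921]
orientation: [[0.312, 0.95, -0.001], [0.95, -0.312, -0.0], [-0.0, -0.001, -1.0]]
ft_force: [0.5, 0.5, -0.2]
gripper_width: 0.0002
```

```bash
python3 look.py 7
```

```text
scene [277 181   7   9  38] [279.8 184.9] [ 0.5063 -0.2018  0.009 ]
13.025 [ 0.50403435 -0.17088801  0.09205722] [ 0.312  0.95  -0.   ] [0.3076183  0.11534181 0.65020746]
```

View pics/s7z.png

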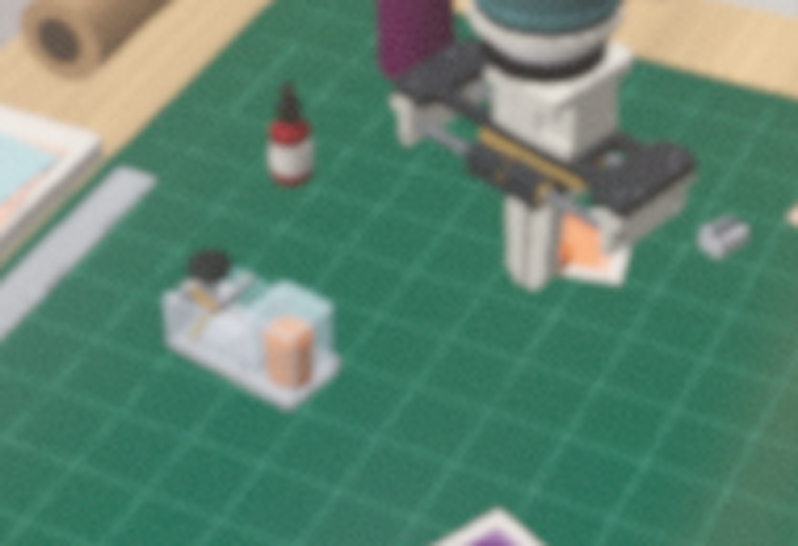

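View pics/c7z.png

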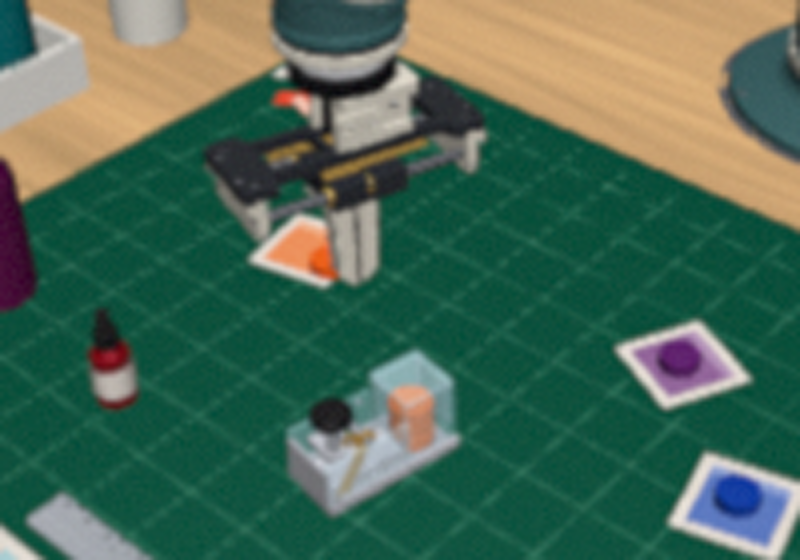

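Scene view: the cake, half hidden, is near crop (325,262), entering the card as expected and centred ≈(0.504,−0.195). Pushing the last 30 mm, then backing off.

play_rows --motion '[{"x": -0.004,"y": 0,"z": 0,"spin": 0,"hand": 1},{"x": -0.009,"y": 0,"z": 0,"spin": 0,"hand": 1},{"x": -0.014,"y": 0,"z": 0,"spin": 0,"hand": 1},{"x": -0.019,"y": 0,"z": 0,"spin": 0,"hand": 1},{"x": -0.023,"y": 0,"z": 0,"spin": 0,"hand": 1},{"x": -0.026,"y": 0,"z": 0,"spin": 0,"hand": 1},{"x": -0.028,"y": 0,"z": 0,"spin": 0,"hand": 1},{"x": -0.03,"y": 0,"z": 0,"spin": 0,"hand": 1},{"x": -0.03,"y": 0,"z": 0,"spin": 0,"hand": 1},{"x": -0.026,"y": 0,"z": 0,"spin": 0,"hand": 1},{"x": -0.016,"y": 0,"z": 0,"spin": 0,"hand": 1},{"x": 0,"y": 0,"z": 0,"spin": 0,"hand": 1},{"x": 0.01,"y": 0,"z": -0.015,"spin": 0,"hand": 1},{"x": 0.02,"y": 0,"z": -0.04,"spin": 0,"hand": 1},{"x": 0.04,"y": 0,"z": -0.08,"spin": 0,"hand": 1},{"x": 0.07,"y": 0,"z": -0.11,"spin": 0,"hand": 1},{"x": 0.1,"y": 0,"z": -0.13,"spin": 0,"hand": 1},{"x": 0.1,"y": 0,"z": -0.13,"spin": 0,"hand": 1},{"x": 0.1,"y": 0,"z": -0.13,"spin": 0,"hand": 1}]'

```text
time_s: 15.4
tool_pos: [0.5351, -0.0758, 0.222]
orientation: [[0.312, 0.95, -0.001], [0.95, -0.312, -0.0], [-0.001, -0.001, -1.0]]
ft_force: [0.3, 0.1, -0.4]
gripper_width: 0.0004
```

```bash
python3 look.py 8
python3 - <<'E'
from h import *
R=np.array([[.976,.217],[-.217,.976]])
for t in ['side8','scene8']:
    d=load(t); hsv=cv2.cvtColor(d['img'],cv2.COLOR_RGB2HSV)
    for nm,lo,hi,z in [('blue',(105,200,60),(125,255,255),.009),('violet',(130,140,40),(160,255,255),.009)]:
        for tt in (t,t[:-1]+'0'):
            d=load(tt);m=cv2.inRange(cv2.cvtColor(d['img'],cv2.COLOR_RGB2HSV),lo,hi);k,l,st,c=cv2.connectedComponentsWithStats(m)
            for i in range(1,k):
                p=ray(d,[c[i]],z)[0]
                if st[i,4]>20 and .35<p[0]<.6 and 0<p[1]<.25: print(tt,nm,p.round(4))
E
```

```text
side [364 173   8   6  36] [367.2 175.8] [ 0.4945 -0.2226  0.009 ]
scene [272 177  11   8  69] [277.1 180.6] [ 0.4958 -0.2238  0.009 ]
15.5 [ 0.53494361 -0.07628194  0.22139368] [ 0.313  0.95  -0.001] [ 0.25004007 -0.15531536 -0.46536802]
scene8 blue [0.5115 0.1717 0.009 ]
scene0 blue [0.5116 0.1716 0.009 ]
scene8 violet [0.4249 0.0693 0.009 ]
scene0 violet [0.4249 0.0693 0.009 ]
```

View pics/s8z.png

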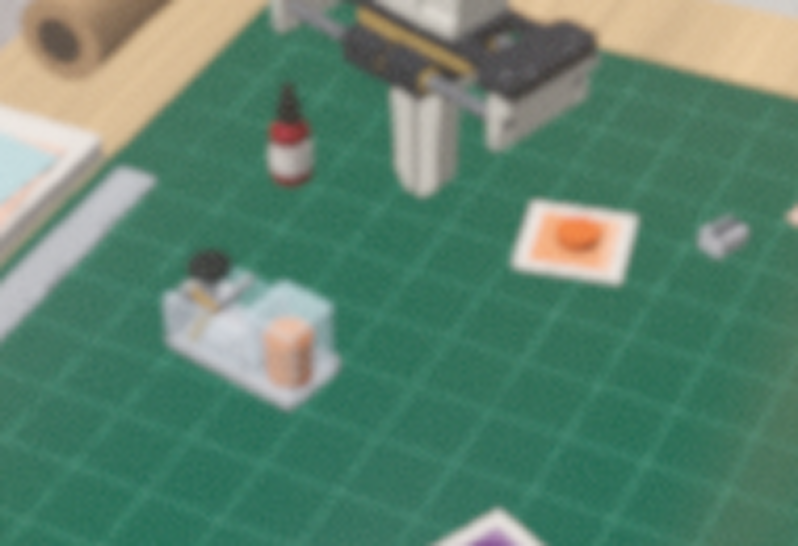

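View pics/scene8.png

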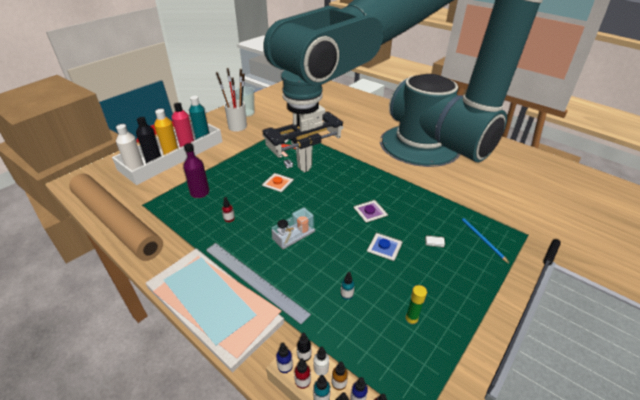

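The cake lies in the middle of the orange card (side crop (578,235)), ≈(0.495,−0.223) against the card centre (0.495,−0.224). The plunger is up, the arm is clear, and the other things haven't moved. Handing in.

```bash
python3 -c "
from bench import order
print(order.hand_in())"
```

```text
the job is handed in; nothing more can be done
None
```

The orange cake is on the orange card and the job is handed in; the hand-in reports no verdict.

- **Press:** I pressed the plunger once, slowly, down to its stop. The force rose to 13.7 N with no further travel. On release the plunger came back up and the stack dropped, with one cake out.
- **Push:** I slid the cake about 0.22 m along the mat with the closed fingertips, then raised the arm clear.

**Last checks:**
- **Cake position:** both cameras put the cake within about 2 mm of the card centre, near (0.495, −0.223).
- **Blue and violet cakes:** in the scene view they moved 0.1 mm or less. The side view found neither cake, so only one camera confirms this.
- **Dispenser and other things:** by eye the plunger is up, three cakes are still in the magazine, and the other things stand where they were.
- **Disagreements:** the two measurements of the card centre differed by about 3 mm, so I pushed to their mean. One move call was refused because its rows lacked some values; nothing moved, and I sent it again in full.

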